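# Load the light-sensor test box and hold its shutter half open

### The job

Put the two AA cells that stand between the green mat and the blue light-sensor test box into the two wells of that box, button end up and right down on the bottom (either cell in either well). Then, with both cells in, slide the sprung shutter by its red tab against its spring to the half-open position, where its red pointer meets the green mark, and finish while still holding it there with the fingers: it springs shut if let go. Leave the other things on the bench where they are.

Things in the scene. Friction and masses are not known exactly. Their poses are not given: they have to be found in the camera images.
- test_box: blue light-sensor test box, fixed to the bench, 110 x 240 x 45 mm (its x, y, z); origin at the centre of its underside. Its y axis runs along its length towards the grey end with the two battery wells (roughly to the robot's left, turned up to 0.5 rad); z is up. The shutter lies on its flat top between two guide rails 9 mm high, 57 mm apart
- well_near (a point): centre of the mouth of one round battery well in the grey end of the box (at x = -24, y = +82, z = 45 mm in the box's frame); 18 mm diameter, 28 mm deep with a flat bottom 17 mm above the bench and a small chamfer, so a seated cell stands out 23 mm above the box top (centre 42.5 mm above the bench)
- well_far (a point): centre of the mouth of the other well, the same size, at x = +24, y = +82, z = 45 mm in the box's frame (48 mm from the first)
- cell_a_center (a point): centre (half-way up) of an AA cell, 14 mm diameter, 51 mm tall, 24 g or so, standing on the bench with its copper-coloured button end up; z of the point points to the button end
- cell_b_center (a point): centre (half-way up) of the other AA cell, 14 mm diameter, 51 mm tall, 24 g or so, standing on the bench with its copper-coloured button end up; z of the point points to the button end
- tab (a point): centre of the red upright tab on the steel shutter, at which to push or pinch it: 22 mm (box x) by 14 mm (box y, the way it slides), free from 10 to 39 mm above the box top (its black foot, 22 mm square, and the shutter plate lie below); this point is 25 mm above the box top. Shut, it is at x = 0, y = -70 mm in the box's frame. A red pointer runs from it over the near (-x) rail
- half_mark (a point): the green line on the box top beside the near rail (x = -43, y = -40, z = 45 mm in the box's frame): the red pointer, which has the same y as the tab, meets it at half travel. White lines 30 mm to either side mark shut and fully open
- shutter (a joint): travel of the shutter in m along the box's +y axis (towards the wells): 0 shut, 0.060 fully open, 0.030 half open. A spring shuts it: about 2.4 N at shut, 7.2 N at half, 12 N fully open; it starts shut
- flux_tin: white round tin with a yellow lid, 57 mm across, 21 mm high, a bystander; origin under its centre
- circuit_board_1: small green circuit board, 40 x 57 x 11 mm, a bystander; origin under its centre
- circuit_board_2: green circuit board, 45 x 70 x 11 mm, a bystander; origin under its centre
- pliers: small black-handled pliers, 119 x 33 x 10 mm, a bystander; origin under its centre
- calliper: calliper, 70 x 205 x 14 mm, a bystander; origin under its centre
- fuse_box: small white carton, 36 x 62 x 24 mm, a bystander; origin under its centre

How it is judged:
By the outcome, as a careful person would: the job done as asked, in the order asked, and still so for the second after the job is handed in, while the arm keeps its last pose, push and grip.
It also fails if it takes over 64 s, if anything falls off the work surface, if the arm or the gripper's body presses on something with over 40 N, if the wrist force passes 120 N, or if a joint passes its speed limit or range.

### The arm

A 6-joint arm with a two-finger parallel gripper is mounted at the origin on a cart in front of the work surface, level with it; the furniture and walls round the work are solid. World frame = base frame: x ahead of the robot, y to its left, z up, the work surface at z = 0. Lengths are in m, angles in rad, forces in N, time in s.
With the tool pointing down it reaches from about 0.35 to 0.725 m from the base axis. Payload 6 kg.
Tool frame: the origin (TCP) lies on the centre line of the jaws, within the pads' length; the fingertips stand 19 mm ahead of it and the grasp point (between the pads) is the TCP; z points along the fingers, y is the line along which they close (so a half turn about z gives the same grasp; the last joint's range is limited). The gripper opens to 85 mm and grips with 20 to 120 N. Pads are 22 mm wide; open, the fingers measure 114 mm over their backs; the gripper's body (76 mm by 85 mm) begins 54 mm behind the grasp point. The pads swing forward as they close: fully open they stand 13 mm farther back than shut.
Start: joints at [1.546, 0.04, 0.085, 0, -1.615, -0.334], TCP at [0.211, 0.562, 0.22] pointing down, gripper open.
Joint ranges: [-2.56, 2.56], [-1.29, 2.01], [-1.08, 1.49], [-3.29, 1.98], [-2.81, -0.18], [-2.99, 2.99]. Speed limits (rad/s): [2.57, 2.57, 3.01, 3.14, 3.14, 3.14].

### API

Orientations are given as a unit quaternion [x, y, z, w].
In Python, from cell import robot gives the robot as it stands.
- The arm moves only by the tool play_rows, never from a script. Its argument "plan" is text: rows parted by semicolons, each of 4 numbers parted by spaces: the shift along the tool's x, y, z in m, then the turn about the tool's z in degrees. A call has exactly 10 rows; each row is the pose to reach, as a shift and turn from the pose commanded when the call began, along the tool's axes at that moment; what a row does not reach only later rows make up. A row lasts 1/10 s, in which the tool goes at most 50 mm and 8.59 degrees, less where a joint would pass 70% of its speed; a pose out of reach is approached as far as the arm can. A call with a gripper value outside its range is refused whole. "claw" is the finger opening in m, from 0 to 0.0854, set as the call begins (left out, the last holds). The fingers move at their own pace and stop on an object; the grip force is fixed at half the most. Time passes only in rows, so rows that repeat a pose let the fingers close, or fill a call up. It gives the time, the measured TCP pose, the force, the opening and the grip force at its end, in the units of the state.
- robot.state(): the state, without advancing time (a new reading comes with each control period).
- robot.grab_frame(name): name is "side" or "top"; returns a dict with "color" (480x640x3 uint8, red, green, blue), "intrinsics" (3x3 intrinsics, pixels), "eye" and "orientation" of the camera in the world. Camera axes: x right, y down, z forward; pixel columns grow to the right and rows downward; lengths in m; the calibration is good to about 2 mm. A picture is of the moment at which its call begins. There is no depth.
- robot.finish_job(): hands the job in; it is judged then, once.
Trained networks look in a picture, given as the dict that the camera call returned (one of the last four; its "shot" number tells which), for a name from the list of things; names that differ only in an ending like _2 or _b are one class to them, and where a whole thing is asked for, a point or a joint stands for the part that bears it (a point fixed in the world has none). Each returns a list of dicts, best first, with "score" (0 to 1); they miss things now and then, are a little off and sometimes report something else, mostly with a low value. They report only what shows in the picture. A call takes as long as a camera call.
- robot.outline_of(picture, name): "region" (480x640 bool, what is visible of it) and "bbox" ([left, top, width, height] in pixels, round what is visible of it).
The state is a dict: "t": time; "joints": joint angles; "joint_vel": joint speeds; "tau": joint torques, N m; "eef_pos": TCP position; "orientation": TCP orientation; "contact_force": force on the tool from outside, world axes, zero at the start; "wrist_torque": the same for the moment, N m; "opening": finger opening in m; "finger_force": force on a finger pad.
Only numpy, scipy, OpenCV 4.12 (cv2) and the standard library are available. Lean on these libraries where they do the work, as an engineer would, in place of code of your own. Each camera call takes 0.05 s, during which the arm holds its last target. There are 200 camera calls.

## Working session

There is one attempt and no reset: what is moved stays moved. The work goes in short steps, Python scripts to look and compute and a tool call to move; the robot and the scene stay as the last step left them, time stands still between calls to the robot, and variables do not carry over. Pictures are saved under pics/ and viewed, at most 10 in all, crops included, and the job is handed in when it is done.

Besides the shell and the picture viewer there is one more tool, called after "Emit:" by a JSON object that holds its "fn" and its "kwargs", one argument or row to a line. play_rows: Moves the arm, as the interface text tells. Its arguments: {"type":"object","properties":{"plan":{"type":"string"},"claw":{"type":"number"}},"required":["plan"]}

```bash
mkdir -p pics; ls
cat > h.py <<'E'
from cell import robot
import numpy as np, cv2
from scipy.spatial.transform import Rotation as R
def shot(n,name=None):
    p=robot.grab_frame(n)
    if name: cv2.imwrite('pics/'+name,cv2.cvtColor(p['color'],cv2.COLOR_RGB2BGR))
    return p
def proj(p,X):
    c=R.from_quat(p['orientation']).inv().apply(np.atleast_2d(X)-p['eye'])
    u=c@np.array(p['intrinsics']).T
    return u[:,:2]/u[:,2:]
def back(p,uv,z):
    d=R.from_quat(p['orientation']).apply(np.linalg.inv(p['intrinsics'])@[uv[0],uv[1],1])
    e=np.array(p['eye']); return e+d*(z-e[2])/d[2]
E
python3 - <<'E'
from h import *
for n in('top','side'):
    p=shot(n,n+'0.png'); print(n,p['eye'],p['orientation'],np.array(p['intrinsics']).tolist())
    for o in('cell_a_center','test_box','tab'):
        for d in robot.outline_of(p,o): print(o,d['score'],d['bbox'])
print(robot.state())
E
```

```text
pics
top [0.36201561 0.09393421 1.39264567] [-0.7021524   0.70851652 -0.04915522  0.05069618] [[599.2684998042845, 0.0, 309.631973646102], [0.0, 599.2684998042845, 234.2588049485069], [0.0, 0.0, 1.0]]
test_box 0.61 [318.1, 237.7, 116.3, 65.2]
tab 0.88 [394.6, 261.0, 34.3, 25.5]
tab 0.26 [356.7, 164.8, 27.7, 19.9]
side [0.21840931 1.12865107 0.96519099] [-0.13639929  0.89503484 -0.41791855  0.07517952] [[565.7761613162049, 0.0, 324.90412792910615], [0.0, 565.7761613162049, 235.65421890530348], [0.0, 0.0, 1.0]]
cell_a_center 0.64 [288.7, 297.7, 6.5, 17.7]
test_box 0.56 [340.4, 180.8, 72.7, 73.6]
tab 0.57 [377.5, 181.5, 22.2, 20.5]
{'t': 0.4, 'joints': array([ 1.54575084e+00,  4.03257235e-02,  8.46716189e-02, -6.54361188e-05,
       -1.61552271e+00, -3.33669174e-01]), 'joint_vel': array([5.91549332e-05, 7.33284359e-06, 2.08721521e-03, 7.46579550e-04,
       8.97995725e-04, 3.78665126e-04]), 'tau': array([ 2.29479920e-03, -3.67400694e+01,  3.47000778e+01,  6.92382753e+00,
       -1.62062242e-03,  9.63070221e-06]), 'eef_pos': array([0.21061036, 0.56174592, 0.21960639]), 'orientation': array([ 9.83958788e-01, -1.78395815e-01, -3.05675631e-06,  1.93006850e-04]), 'contact_force': array([ 0.37187169, -0.70153225,  0.48145621]), 'wrist_torque': array([-0.01175405,  0.01036812, -0.04270871]), 'finger_force': 0.0, 'opening': 0.08513547384700099}
```

View pics/top0.png

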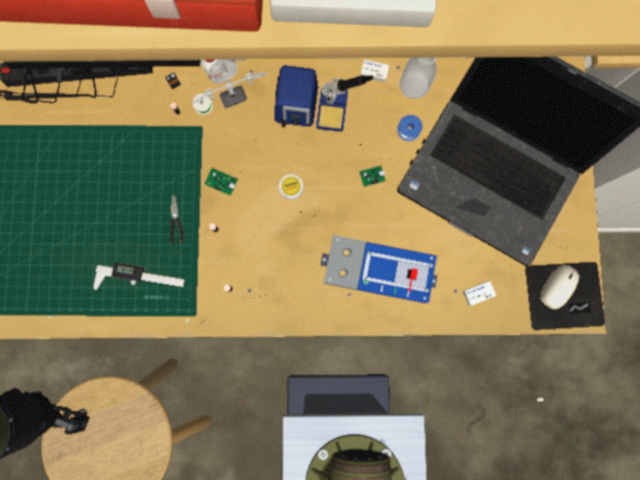

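View pics/side0.png

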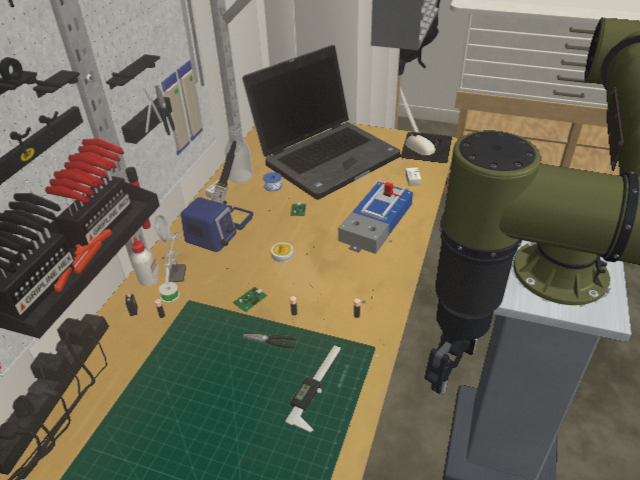

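The top view shows the cells' copper tops at about (213,227) and (228,288). The wells are near (347,252) and (344,271), and the tab is near (412,273). The cell at (175,108) is a bystander. I'll zoom in on the cells and the box.

Run:
```python
from h import *
a=cv2.imread('pics/top0.png'); b=cv2.imread('pics/side0.png')
c1=cv2.resize(a[225:310,310:445],None,fx=5.5,fy=5.5,interpolation=cv2.INTER_CUBIC)
c2=cv2.resize(b[170:260,330:420],None,fx=4,fy=4,interpolation=cv2.INTER_CUBIC)
c3=cv2.resize(a[215:300,200:245],None,fx=4,fy=4,interpolation=cv2.INTER_CUBIC)
cv2.imwrite('pics/c1.png',c1)
cv2.imwrite('pics/c2.png',np.hstack([c2[:340],c3[:340]]))
p=shot('top'); q=shot('side')
def red(p,x0,y0,x1,y1):
    im=p['color'][y0:y1,x0:x1].astype(float)
    w=np.clip(im[...,0]-1.6*im[...,1],0,None); 
    ys,xs=np.mgrid[y0:y1,x0:x1]; return np.array([(w*xs).sum()/w.sum(),(w*ys).sum()/w.sum()])
for c in((206,220,221,235),(220,280,236,296)):
    print(red(p,*c),back(p,red(p,*c),0.051))
for x,y in((347,252),(344,271)): print(back(p,(x,y),.045))
for o in('cell_a_center',):
  for s in (p,q):
    for d in robot.outline_of(s,o): print(d['score'],d['bbox'])
print(p['color'][222:234,207:220].tolist()[5])
```

```text
[nan nan] [nan nan nan]
[nan nan] [nan nan nan]
[0.51246239 0.01187958 0.045     ]
[0.46950186 0.01939001 0.045     ]
0.59 [208.7, 222.5, 10.8, 10.9]
0.57 [290.4, 298.1, 6.1, 15.7]
0.43 [337.2, 182.6, 77.6, 69.4]
0.31 [406.0, 165.6, 14.0, 22.2]
[[205, 168, 99], [212, 176, 114], [228, 195, 149], [243, 219, 191], [246, 226, 207], [246, 225, 207], [242, 216, 198], [236, 202, 185], [185, 151, 133], [118, 94, 73], [126, 102, 62], [170, 136, 76], [201, 163, 95]]<stdin>:12: RuntimeWarning: invalid value encountered in scalar divide
```

View pics/c1.png

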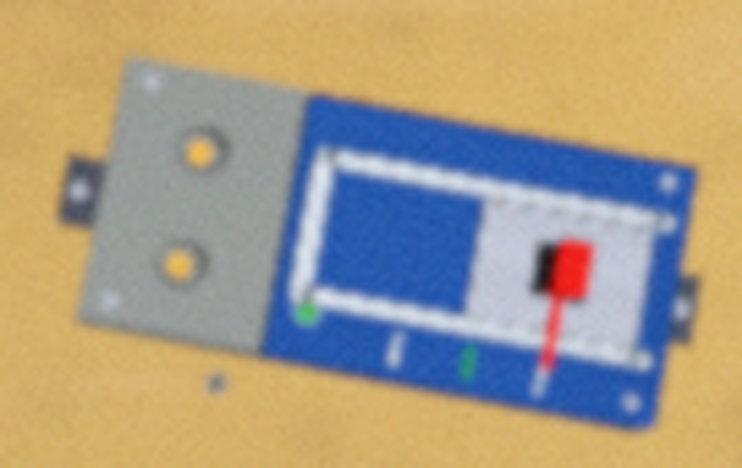

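View pics/c2.png

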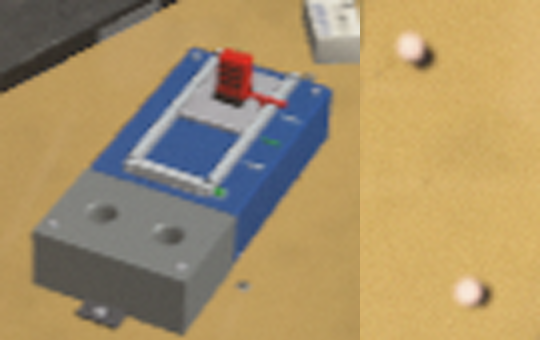

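The crop gives the box-top corners at (128,60), (697,168), (655,432) and (80,322). The tab is at the shut mark and both wells are empty. I'll fit the box pose and locate the cells.

```bash
cat >> h.py <<'E'
def boxpt(pose,b):
    x,y,a=pose; b=np.atleast_2d(b); c,s=np.cos(a),np.sin(a)
    return np.c_[x+c*b[:,0]-s*b[:,1],y+s*b[:,0]+c*b[:,1],b[:,2]]
E
python3 - <<'E'
from h import *
from scipy.optimize import least_squares
p=shot('top'); q=shot('side')
uv=np.array([[128,60],[697,168],[655,432],[80,322]])/5.5-.4+[310,225]
B=np.array([[55,120,45],[55,-120,45],[-55,-120,45],[-55,120,45]])/1e3
f=least_squares(lambda t:(proj(p,boxpt(t,B))-uv).ravel(),[.45,-.06,-.2]); print(f.x,f.fun.round(1))
uvs=np.array([[34,234],[181,272+2],[236,215],[92,168]])
# side check: wells, top corner of grey end
W=np.array([[-24,82,45],[24,82,45],[55,120,45],[-55,120,45],[0,-70,84]])/1e3
print('side pred crop',((proj(q,boxpt(f.x,W))-[330,170])*4).round(0).tolist())
print('top pred crop',((proj(p,boxpt(f.x,W))-[310,225])*5.5).round(0).tolist())
print('wells',boxpt(f.x,W).round(4).tolist())
for c in((206,220,221,235),(220,280,236,296)):
    im=p['color'][c[1]:c[3],c[0]:c[2]].astype(float); ys,xs=np.mgrid[c[1]:c[3],c[0]:c[2]]
    m=(im[...,2]>135); u=np.array([xs[m].mean(),ys[m].mean()]); g=back(p,u,.050); print(u,m.sum(),g,proj(q,[[g[0],g[1],.051],[g[0],g[1],0]]).round(1).tolist())
cv2.imwrite('pics/s1.png',cv2.cvtColor(cv2.resize(q['color'][285:330,275:375],None,fx=6,fy=6,interpolation=cv2.INTER_CUBIC),cv2.COLOR_RGB2BGR))
E
```

```text
[ 0.47311488 -0.06263377 -0.19745456] [-0.4 -0.1  0.6 -0.   0.4  0.1 -0.6 -0. ]
side pred crop [[171.0, 237.0], [105.0, 216.0], [35.0, 234.0], [190.0, 286.0], [238.0, 58.0]]
top pred crop [[180.0, 262.0], [201.0, 148.0], [123.0, 57.0], [74.0, 320.0], [572.0, 267.0]]
wells [[0.4657, 0.0225, 0.045], [0.5127, 0.0131, 0.045], [0.5506, 0.0442, 0.045], [0.4427, 0.0658, 0.045], [0.4594, -0.1313, 0.084]]
[211.91666667 225.97222222] 36 [0.57408708 0.31751693 0.05      ] [[293.3, 298.6], [294.5, 314.1]]
[226.15384615 287.23076923] 39 [0.43515372 0.28371006 0.05      ] [[357.4, 301.1], [357.0, 316.7]]
```

View pics/s1.png

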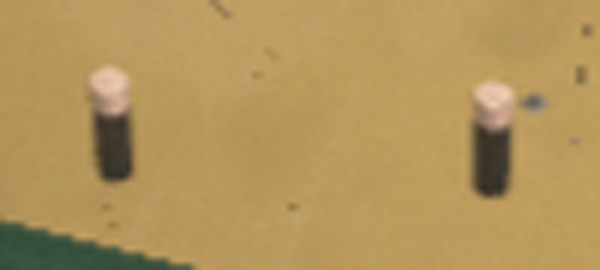

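Side view: the cell tops are at about (293,297) and (357,300), within 1.5 px of the prediction, so both cameras agree. I'll move above the near cell (B) and align the tool with the box axes.

Emit:
{"fn": "play_rows", "kwargs": {
  "plan": "0.015 0.009 0.003 -0.5; 0.046 0.027 0.01 -1.4; 0.083 0.049 0.019 -2.5; 0.123 0.072 0.028 -3.7; 0.163 0.096 0.037 -4.9; 0.203 0.119 0.046 -6.1; 0.240 0.141 0.055 -7.2; 0.270 0.159 0.062 -8.1; 0.295 0.174 0.067 -8.8; 0.308 0.181 0.07 -9.2",
  "claw": 0.045
}}

```text
t: 1.7
eef_pos: [0.4365, 0.2815, 0.1494]
orientation: [0.995, -0.1, -0.0, 0.0]
contact_force: [0.2, 0.7, 0.5]
opening: 0.0449
finger_force: 0.0
```

```bash
cat >> h.py <<'E'
def st():
    s=robot.state(); r=R.from_quat(s['orientation']); M=r.as_matrix()
    print('t',s['t'],'pos',s['eef_pos'].round(4),'xyaw',np.degrees(np.arctan2(M[1,0],M[0,0])).round(2),'F',s['contact_force'].round(1),'op',round(s['opening'],4),'ff',s['finger_force'])
    return s,M
def to(X):
    s,M=st(); print('shift to',np.round(X,4),(M.T@(np.array(X)-s['eef_pos'])).round(4))
E
python3 -c "
from h import *
to([.435,.284,.05])
shot('side','s2.png')"
```

```text
t 1.7 pos [0.4365 0.2815 0.1494] xyaw -11.45 F [0.2 0.7 0.5] op 0.0449 ff 0.0
shift to [0.435 0.284 0.05 ] [-0.002  -0.0022  0.0994]
```

```bash
python3 -c "
from h import *
a=cv2.imread('pics/s2.png')
cv2.imwrite('pics/s2c.png',cv2.resize(a[220:330,300:420],None,fx=5,fy=5,interpolation=cv2.INTER_CUBIC))
p=shot('side')
s,M=st()
print(((proj(p,[s['eef_pos'],s['eef_pos']-[0,0,.019]])-[300,220])*5+2).round())"
```

```text
t 1.8 pos [0.4363 0.2819 0.1493] xyaw -11.51 F [ 0.5  0.3 -0.1] op 0.0453 ff 0.0
[[291. 242.]
 [291. 275.]]
```

View pics/s2c.png

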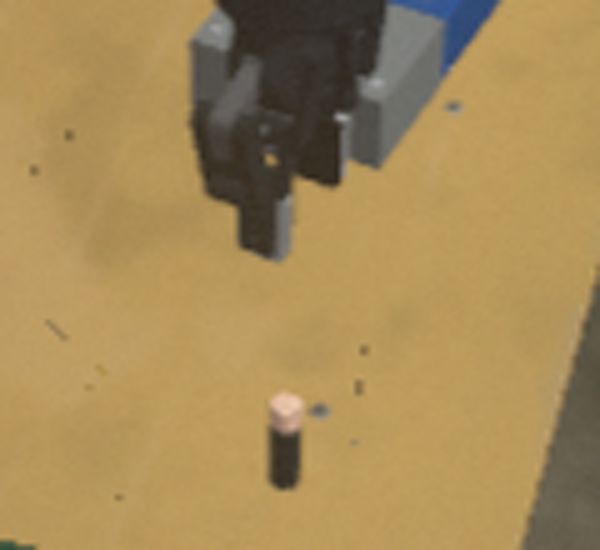

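```bash
python3 -c "
from h import *
p=shot('side')
s,M=st()
for z in(.019,.009,0,-.01):
  print(z,((proj(p,[s['eef_pos']+M@np.array([x,y,z]) for y in(-.0365,-.0225,.0225,.0365) for x in(-.011,.011)])-[300,220])*5+2).round().tolist())"
```

```text
t 1.85 pos [0.4359 0.2829 0.1496] xyaw -11.48 F [0.1 0.8 0.3] op 0.0449 ff 0.0
0.019 [[275.0, 338.0], [228.0, 321.0], [290.0, 317.0], [243.0, 300.0], [338.0, 252.0], [292.0, 236.0], [352.0, 233.0], [306.0, 216.0]]
0.009 [[275.0, 321.0], [228.0, 304.0], [291.0, 300.0], [244.0, 283.0], [338.0, 235.0], [292.0, 219.0], [353.0, 216.0], [307.0, 199.0]]
0 [[276.0, 305.0], [228.0, 288.0], [291.0, 285.0], [244.0, 267.0], [339.0, 220.0], [292.0, 203.0], [353.0, 200.0], [307.0, 184.0]]
-0.01 [[276.0, 288.0], [228.0, 270.0], [291.0, 267.0], [244.0, 250.0], [339.0, 202.0], [293.0, 186.0], [354.0, 183.0], [308.0, 167.0]]
```

The pads appear about 35 mm higher than the reported pose implies. I'll take both views again to check this before descending.

```bash
python3 -c "
from h import *
s,M=st()
P=[s['eef_pos']+M@np.array([x,y,.019]) for y in(-.0225,.0225) for x in(-.011,.011)]+[s['eef_pos']]
out=[]
for n in('side','top'):
  p=shot(n); uv=proj(p,P); c=uv[4].astype(int)-30
  im=cv2.cvtColor(p['color'],cv2.COLOR_RGB2BGR)[c[1]-10:c[1]+70,c[0]:c[0]+66]
  im=cv2.resize(im,None,fx=6,fy=6,interpolation=cv2.INTER_CUBIC)
  for k,u in enumerate(uv): cv2.circle(im,tuple(((u-c+[0,10])*6+3).astype(int)),3,(0,0,255) if k<4 else (0,255,0),-1)
  out.append(im)
cv2.imwrite('pics/s3.png',np.hstack(out)); st()"
```

```text
t 1.85 pos [0.4359 0.2829 0.1496] xyaw -11.48 F [0.1 0.8 0.3] op 0.0449 ff 0.0
t 1.95 pos [0.4354 0.2841 0.15  ] xyaw -11.37 F [ 0.4  0.2 -0.5] op 0.045 ff 0.0
```

View pics/s3.png

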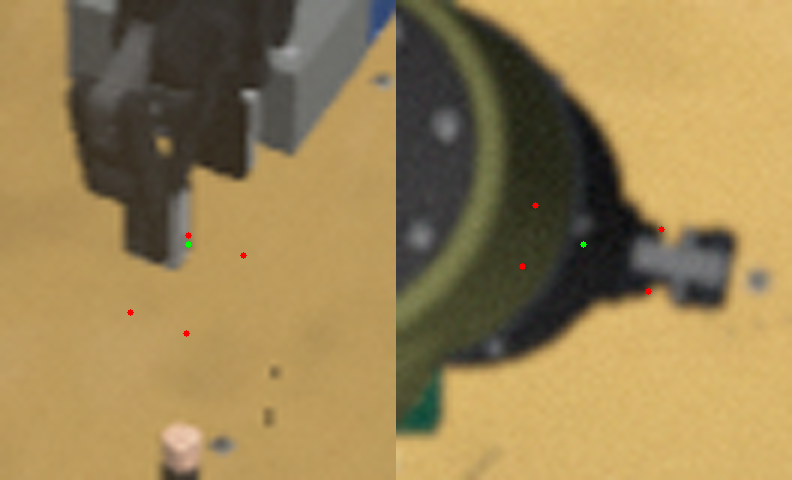

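The columns match but the fingertips look higher than reported. Descending 80 mm is safe either way, so I'll do that and look again.

Emit:
{"fn": "play_rows", "kwargs": {
  "plan": "0 0 0.006 0; 0 0 0.018 0; 0 0 0.032 0; 0 0 0.046 0; 0 0 0.058 0; 0 0 0.068 0; 0 0 0.075 0; 0 0 0.08 0; 0 0 0.08 0; 0 0 0.08 0"
}}

```text
t: 2.95
eef_pos: [0.4357, 0.2843, 0.0702]
orientation: [0.995, -0.099, 0.0, -0.0]
contact_force: [0.1, 0.3, 0.7]
opening: 0.0452
finger_force: 0.0
```

```bash
python3 -c "
from h import *
s,M=st()
P=[s['eef_pos']+M@np.array([x,y,.019]) for y in(-.0225,.0225) for x in(-.011,.011)]+[s['eef_pos']]
p=shot('side'); uv=proj(p,P); c=uv[4].astype(int)-30
im=cv2.cvtColor(p['color'],cv2.COLOR_RGB2BGR)[c[1]-10:c[1]+70,c[0]:c[0]+66]
im=cv2.resize(im,None,fx=6,fy=6,interpolation=cv2.INTER_CUBIC)
for k,u in enumerate(uv): cv2.circle(im,tuple(((u-c+[0,10])*6+3).astype(int)),2,(0,0,255) if k<4 else (0,255,0),-1)
cv2.imwrite('pics/s4.png',im); st()"
```

```text
t 2.95 pos [0.4357 0.2843 0.0702] xyaw -11.36 F [0.1 0.3 0.7] op 0.0452 ff 0.0
t 3.0 pos [0.4358 0.2844 0.0704] xyaw -11.36 F [0.2 0.1 0.4] op 0.0452 ff 0.0
```

View pics/s4.png

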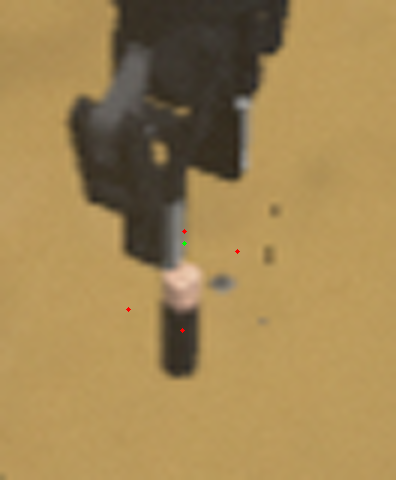

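The fingertips really sit about 30 mm higher than nominal: near tip at row 265, cell top at about 275. At reported z = 0.025 they should overlap the cell's top 17 mm, and that height is also safe if nominal is right.

Emit:
{"fn": "play_rows", "kwargs": {
  "plan": "0 0 0.005 0; 0 0 0.013 0; 0 0 0.022 0; 0 0 0.031 0; 0 0 0.038 0; 0 0 0.043 0; 0 0 0.0455 0; 0 0 0.0455 0; 0 0 0.0455 0; 0 0 0.0455 0"
}}

```text
t: 4.0
eef_pos: [0.4357, 0.2843, 0.0247]
orientation: [0.995, -0.099, 0.0, -0.0]
contact_force: [-0.4, -0.0, 0.2]
opening: 0.0453
finger_force: 0.0
```

Emit:
{"fn": "play_rows", "kwargs": {
  "plan": "0 0 0 0; 0 0 0 0; 0 0 0 0; 0 0 0 0; 0 0 0 0; 0 0 0 0; 0 0 0 0; 0 0 0 0; 0 0 0 0; 0 0 0 0",
  "claw": 0.008
}}

```text
t: 5.0
eef_pos: [0.4356, 0.2842, 0.0245]
orientation: [0.995, -0.099, 0.0, -0.0]
contact_force: [0.2, 0.0, 3.3]
opening: 0.0113
finger_force: 58.7
```

```bash
python3 -c "
from h import *
s,M=st()
p=shot('side'); im=cv2.cvtColor(p['color'],cv2.COLOR_RGB2BGR); cv2.imwrite('pics/s5full.png',im)
print(proj(p,[s['eef_pos'],[*s['eef_pos'][:2],.051],[*s['eef_pos'][:2],0]]).round(1))
b=im[290:325,350:366]; print(b.astype(int).sum(2)[:, ::2])"
```

```text
t 5.0 pos [0.4356 0.2842 0.0245] xyaw -11.36 F [0.2 0.  3.3] op 0.0113 ff 58.66998419165611
[[357.  309.4]
 [357.1 301.2]
 [356.8 316.8]]
[[246 160 143 154 147 142 160 151]
 [262 207 194 137 132 146 172 175]
 [194 294 178 135 138 139 324 447]
 [176 212 173 157 146 142 227 428]
 [170 160 169 164 137 158 147 383]
 [167 161 160 168 148 153 128 381]
 [158 161 167 164 136 160 136 405]
 [156 160 159 157 143 160 124 399]
 [156 159 158 164 145 181 131 403]
 [139 162 158 149 152 260 137 401]
 [141 152 166 170 250 303 135 383]
 [250 143 168 159 262 312 134 356]
 [340 133 151 169 263 317 139 350]
 [351 149 146 156 268 292 135 383]
 [340 141 147 154 266 302 165 429]
 [337 143 141 148 276 336 373 432]
 [343 168 152 156 267 369 435 428]
 [413 163 163 146 268 371 430 428]
 [432 361 143 152 289 396 437 427]
 [427 424 166 192 304 397 440 437]
 [428 430 174 152 229 384 439 439]
 [430 432 162 141 164 390 436 436]
 [430 434 158 148 157 387 436 441]
 [421 432 168 141 153 381 433 437]
 [425 437 171 149 148 384 434 436]
 [428 427 165 148 148 405 433 441]
 [434 429 191 141 153 404 432 431]
 [432 431 327 143 221 424 430 435]
 [438 432 416 404 415 433 436 435]
 [430 430 431 432 436 428 436 436]
 [428 428 423 431 441 435 436 435]
 [432 429 431 429 436 433 429 431]
 [431 430 432 430 434 430 435 432]
 [428 425 429 433 433 434 435 433]
 [431 428 431 435 425 433 437 431]]
```

Emit:
{"fn": "play_rows", "kwargs": {
  "plan": "0 0 -0.005 0; 0 0 -0.02 0; 0 0 -0.04 0; 0.002 0.006 -0.06 0; 0.006 0.018 -0.073 0; 0.012 0.036 -0.08 0; 0.02 0.06 -0.08 0; 0.028 0.087 -0.08 0; 0.034 0.107 -0.08 0; 0.037 0.115 -0.08 0"
}}

```text
t: 6.05
eef_pos: [0.4489, 0.1615, 0.1041]
orientation: [0.995, -0.1, -0.0, 0.0]
contact_force: [0.6, -0.2, -0.5]
opening: 0.011
finger_force: 58.5
```

Emit:
{"fn": "play_rows", "kwargs": {
  "plan": "0.002 0.006 0 0; 0.006 0.02 0 0; 0.013 0.04 0 0; 0.02 0.062 0 0; 0.027 0.085 0 0; 0.034 0.106 0 0; 0.039 0.122 0 0; 0.042 0.131 0 0; 0.044 0.136 0 0; 0.044 0.136 0 0"
}}

```text
t: 7.05
eef_pos: [0.4655, 0.0219, 0.1042]
orientation: [0.995, -0.099, -0.0, 0.0]
contact_force: [-0.1, 0.1, -0.7]
opening: 0.011
finger_force: 58.5
```

```bash
cat >> h.py <<'E'
def view(P,name,h=40,f=6,n='side'):
    p=shot(n); c=proj(p,P)[0].astype(int)
    im=cv2.cvtColor(p['color'],cv2.COLOR_RGB2BGR)[c[1]-h:c[1]+h,c[0]-h:c[0]+h]
    cv2.imwrite('pics/'+name,cv2.resize(im,None,fx=f,fy=f,interpolation=cv2.INTER_CUBIC))
    print('px of P in crop',((proj(p,P)-c+h)*f+f/2).round().tolist())
E
python3 -c "
from h import *
s,M=st(); e=s['eef_pos']
to([.4657,.0225,e[2]])
view([e-[0,0,.0245],e+[0,0,.0265],[.4657,.0225,.045],[.5127,.0131,.045]],'s6.png')"
```

```text
t 7.05 pos [0.4655 0.0219 0.1042] xyaw -11.38 F [-0.1  0.1 -0.7] op 0.011 ff 58.54891374707222
t 7.05 pos [0.4655 0.0219 0.1042] xyaw -11.38 F [-0.1  0.1 -0.7] op 0.011 ff 58.54891374707222
shift to [0.4657 0.0225 0.1042] [ 0.0001 -0.0007 -0.    ]
px of P in crop [[246.0, 247.0], [250.0, 149.0], [242.0, 311.0], [142.0, 279.0]]
```

View pics/s6.png

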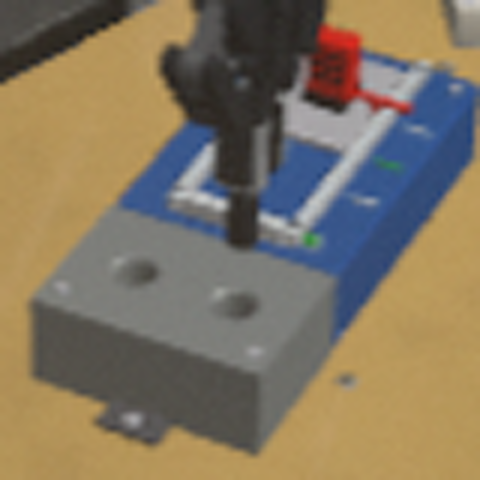

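In the side view the cell hangs vertically with its bottom at crop (241,242). The near well's mouth is at (237,305), and both are off prediction by the same ~1 px, so the cell is aligned. I'll lower it.

Emit:
{"fn": "play_rows", "kwargs": {
  "plan": "0 -0.0005 0.005 0; 0 -0.0005 0.014 0; 0 -0.0005 0.022 0; 0 -0.0005 0.028 0; 0 -0.0005 0.031 0; 0 -0.0005 0.033 0; 0 -0.0005 0.035 0; 0 -0.0005 0.037 0; 0 -0.0005 0.039 0; 0 -0.0005 0.040 0"
}}

```text
t: 8.1
eef_pos: [0.4657, 0.0226, 0.0643]
orientation: [0.995, -0.099, 0.0, 0.0]
contact_force: [0.2, -0.6, -0.1]
opening: 0.0111
finger_force: 58.6
```

Emit:
{"fn": "play_rows", "kwargs": {
  "plan": "0 0 0.002 0; 0 0 0.004 0; 0 0 0.006 0; 0 0 0.009 0; 0 0 0.012 0; 0 0 0.015 0; 0 0 0.018 0; 0 0 0.020 0; 0 0 0.0215 0; 0 0 0.0215 0"
}}

```text
t: 9.1
eef_pos: [0.4656, 0.0225, 0.0427]
orientation: [0.995, -0.099, 0.0, 0.0]
contact_force: [2.6, -1.0, -0.7]
opening: 0.0108
finger_force: 58.5
```

Emit:
{"fn": "play_rows", "kwargs": {
  "plan": "0 0 0.0003 0; 0 0 0.0006 0; 0 0 0.0009 0; 0 0 0.0012 0; 0 0 0.0014 0; 0 0 0.0016 0; 0 0 0.0016 0; 0 0 0.0016 0; 0 0 0.0016 0; 0 0 0.0016 0"
}}

```text
t: 10.1
eef_pos: [0.4658, 0.0226, 0.0415]
orientation: [0.995, -0.099, 0.0, 0.0]
contact_force: [1.8, -1.4, 4.5]
opening: 0.0111
finger_force: 58.9
```

Emit:
{"fn": "play_rows", "kwargs": {
  "plan": "0 0 0 0; 0 0 0 0; 0 0 0 0; 0 0 0 0; 0 0 0 0; 0 0 -0.01 0; 0 0 -0.03 0; 0 0 -0.05 0; 0 0 -0.065 0; 0 0 -0.07 0",
  "claw": 0.035
}}

```text
t: 11.1
eef_pos: [0.4665, 0.0228, 0.1136]
orientation: [0.995, -0.099, 0.002, -0.001]
contact_force: [-0.2, 0.9, -0.7]
opening: 0.0349
finger_force: 0.0
```

```bash
python3 -c "
from h import *
to([.574,.317,.11])
p=shot('side')
W=np.array([.4657,.0225])
print(proj(p,[[*W,.068],[*W,.045]]))
im=p['color'].astype(int); u=proj(p,[[*W,.068]])[0].astype(int)
print(im[u[1]-8:u[1]+16,u[0]-6:u[0]+6].sum(2))
print((im[...,0]-im[...,2])[u[1]-8:u[1]+16,u[0]-6:u[0]+6])"
```

```text
t 11.1 pos [0.4665 0.0228 0.1136] xyaw -11.35 F [-0.2  0.9 -0.7] op 0.0349 ff 0.0
shift to [0.574 0.317 0.11 ] [ 0.0475 -0.3096  0.0042]
[[373.13470782 222.35470941]
 [372.83112435 229.36489314]]
[[323 330 331 331 345 364 386 456 549 584 556 530]
 [279 285 311 327 331 330 337 351 356 383 444 546]
 [283 289 291 295 300 311 362 359 324 333 351 375]
 [345 332 308 283 293 285 305 309 313 358 359 335]
 [370 366 366 367 349 313 287 280 286 307 304 310]
 [374 371 377 377 373 363 363 346 313 288 284 292]
 [377 371 371 371 403 417 422 394 368 361 350 304]
 [370 373 370 435 525 514 520 527 432 371 371 363]
 [379 371 370 510 522 481 551 586 499 391 375 374]
 [373 377 353 386 497 561 588 560 456 386 372 370]
 [372 374 358 336 378 430 478 496 431 374 373 377]
 [376 377 360 345 362 406 467 508 441 371 371 373]
 [378 401 408 369 361 410 472 486 416 371 374 371]
 [381 415 357 240 241 288 327 273 296 351 376 371]
 [381 377 285 178 149 165 171 166 238 341 380 376]
 [377 345 265 172 137 147 134 159 254 345 370 376]
 [374 363 288 182 136 140 149 210 320 368 374 374]
 [371 374 367 353 316 291 325 358 367
[... 845 characters left out ...]
 28  45  51  56  58  34   6   1   2]
 [  3   2   7  30  42  52  58  62  33   2   2   2]
 [  2   2   4  25  44  50  58  57  28   2   2   2]
 [  2   2   4  14  26  32  33  28   9   2   4   2]
 [  4   2   5  10  14  14  14  10   5   4   3   3]
 [  4   4   6  10  13  10  10   7   7   1   3   3]
 [  4   3   3  10  13  13   9   4   2   3   2   3]
 [  2   3   3   4   5   4   4   3   4   3   2   1]
 [  3   2   4   2   3   3   3   3   3   4   2   0]
 [  4   2   3   2   2   2   4   2   5   2   3   3]
 [  2   3   4   3   4   4   3   3   4   1   3   3]
 [  3   4   3   2   3   4   2   2   4   2   4   3]
 [  4   2   3   3   2   1   3   2   1  -2   0   3]
 [  4   4   3   2   3   4   1   0   0   1   2   3]]
```

The near cell's top is at row ~222, as expected (222.4), so it's seated. Next is the far cell, A.

Emit:
{"fn": "play_rows", "kwargs": {
  "plan": "0.002 -0.012 0 0; 0.006 -0.038 0 0; 0.012 -0.075 0 0; 0.018 -0.115 0 0; 0.024 -0.157 0 0; 0.030 -0.198 0 0; 0.036 -0.238 0 0; 0.042 -0.272 0 0; 0.046 -0.298 0 0; 0.048 -0.3105 0 0",
  "claw": 0.045
}}

```text
t: 12.15
eef_pos: [0.5733, 0.3197, 0.1086]
orientation: [0.995, -0.098, -0.001, 0.001]
contact_force: [0.7, -0.7, -0.1]
opening: 0.0451
finger_force: 0.0
```

Emit:
{"fn": "play_rows", "kwargs": {
  "plan": "0 0 0 0; 0 0 0.004 0; 0 0 0.012 0; 0 0 0.022 0; 0 0 0.03 0; 0 0 0.036 0; 0 0 0.039 0; 0 0 0.04 0; 0 0 0.04 0; 0 0 0.04 0"
}}

```text
t: 13.15
eef_pos: [0.574, 0.3177, 0.0717]
orientation: [0.995, -0.099, 0.0, -0.0]
contact_force: [1.2, 0.5, -0.0]
opening: 0.0448
finger_force: 0.0
```

```bash
python3 -c "
from h import *
to([.574,.3173,.0247])"
```

```text
t 13.15 pos [0.574  0.3177 0.0717] xyaw -11.36 F [ 1.2  0.5 -0. ] op 0.0448 ff 0.0
shift to [0.574  0.3173 0.0247] [0.0001 0.0004 0.047 ]
```

Emit:
{"fn": "play_rows", "kwargs": {
  "plan": "0 0 0.005 0; 0 0 0.013 0; 0 0 0.022 0; 0 0 0.031 0; 0 0 0.039 0; 0 0 0.044 0; 0 0 0.047 0; 0 0 0.047 0; 0 0 0.047 0; 0 0 0.047 0"
}}

```text
t: 14.15
eef_pos: [0.574, 0.3177, 0.0248]
orientation: [0.995, -0.099, 0.0, -0.0]
contact_force: [0.3, 0.3, -0.3]
opening: 0.0452
finger_force: 0.0
```

Emit:
{"fn": "play_rows", "kwargs": {
  "plan": "0 0 0 0; 0 0 0 0; 0 0 0 0; 0 0 0 0; 0 0 0 0; 0 0 0 0; 0 0 0 0; 0 0 0 0; 0 0 0 0; 0 0 0 0",
  "claw": 0.008
}}

```text
t: 15.15
eef_pos: [0.574, 0.3176, 0.0245]
orientation: [0.995, -0.099, 0.0, -0.0]
contact_force: [0.1, -0.0, 3.6]
opening: 0.0108
finger_force: 58.6
```

```bash
python3 -c "
from h import *
to([.5127,.0131,.1042])"
```

```text
t 15.15 pos [0.574  0.3176 0.0245] xyaw -11.35 F [ 0.1 -0.   3.6] op 0.0108 ff 58.620518669486046
shift to [0.5127 0.0131 0.1042] [-1.000e-04  3.106e-01 -7.980e-02]
```

Emit:
{"fn": "play_rows", "kwargs": {
  "plan": "0 0 -0.005 0; 0 0 -0.02 0; 0 0 -0.04 0; 0 0.006 -0.06 0; 0 0.02 -0.073 0; 0 0.04 -0.08 0; 0 0.07 -0.08 0; 0 0.10 -0.08 0; 0 0.13 -0.08 0; 0 0.15 -0.08 0"
}}

```text
t: 16.15
eef_pos: [0.5436, 0.1683, 0.1047]
orientation: [0.995, -0.099, 0.0, -0.0]
contact_force: [-0.2, -0.0, 0.6]
opening: 0.0112
finger_force: 58.6
```

Emit:
{"fn": "play_rows", "kwargs": {
  "plan": "0 0.015 0 0; 0 0.035 0 0; 0 0.06 0 0; 0 0.085 0 0; 0 0.11 0 0; 0 0.13 0 0; 0 0.145 0 0; 0 0.155 0 0; 0 0.160 0 0; 0 0.1605 0 0"
}}

```text
t: 17.15
eef_pos: [0.5127, 0.0129, 0.1042]
orientation: [0.995, -0.099, -0.0, 0.0]
contact_force: [-0.4, -1.0, -0.0]
opening: 0.0112
finger_force: 58.6
```

```bash
python3 -c "
from h import *
s,M=st(); e=s['eef_pos']
to([.5127,.0131,e[2]])
view([e-[0,0,.0245],e+[0,0,.0265],[.4657,.0225,.045],[.5127,.0131,.045]],'s7.png')"
```

```text
t 17.15 pos [0.5127 0.0129 0.1042] xyaw -11.37 F [-0.4 -1.  -0. ] op 0.0112 ff 58.56764271855354
t 17.15 pos [0.5127 0.0129 0.1042] xyaw -11.37 F [-0.4 -1.  -0. ] op 0.0112 ff 58.56764271855354
shift to [0.5127 0.0131 0.1042] [ 0.     -0.0002 -0.    ]
px of P in crop [[245.0, 245.0], [247.0, 148.0], [344.0, 341.0], [244.0, 309.0]]
```

View pics/s7.png

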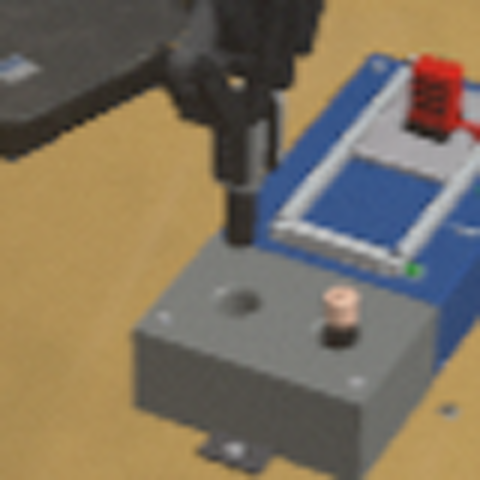

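The near cell stands seated at (341,305). The held cell's bottom at (240,242) lines up with the far well at (238,301) with the same offset as before, so I'll lower it.

Emit:
{"fn": "play_rows", "kwargs": {
  "plan": "0 0 0.005 0; 0 0 0.014 0; 0 0 0.022 0; 0 0 0.028 0; 0 0 0.031 0; 0 0 0.033 0; 0 0 0.035 0; 0 0 0.037 0; 0 0 0.039 0; 0 0 0.040 0"
}}

```text
t: 18.2
eef_pos: [0.5126, 0.0131, 0.0641]
orientation: [0.995, -0.099, 0.0, 0.0]
contact_force: [-1.1, -0.1, -0.4]
opening: 0.011
finger_force: 58.6
```

Emit:
{"fn": "play_rows", "kwargs": {
  "plan": "0 0 0.002 0; 0 0 0.004 0; 0 0 0.006 0; 0 0 0.009 0; 0 0 0.012 0; 0 0 0.015 0; 0 0 0.018 0; 0 0 0.020 0; 0 0 0.0215 0; 0 0 0.0215 0"
}}

```text
t: 19.2
eef_pos: [0.5125, 0.0131, 0.0425]
orientation: [0.995, -0.099, -0.0, 0.0]
contact_force: [0.1, -0.7, -1.1]
opening: 0.0113
finger_force: 58.6
```

Emit:
{"fn": "play_rows", "kwargs": {
  "plan": "0 0 0.0003 0; 0 0 0.0006 0; 0 0 0.0009 0; 0 0 0.0012 0; 0 0 0.0014 0; 0 0 0.0016 0; 0 0 0.0016 0; 0 0 0.0016 0; 0 0 0.0016 0; 0 0 0.0016 0"
}}

```text
t: 20.2
eef_pos: [0.5129, 0.0131, 0.0415]
orientation: [0.995, -0.099, 0.0, 0.0]
contact_force: [-0.6, -1.0, 2.9]
opening: 0.011
finger_force: 58.8
```

Emit:
{"fn": "play_rows", "kwargs": {
  "plan": "0 0 0 0; 0 0 0 0; 0 0 0 0; 0 0 0 0; 0 0 0 0; 0 0 -0.01 0; 0 0 -0.03 0; 0 0 -0.055 0; 0 0 -0.075 0; 0 0 -0.085 0",
  "claw": 0.035
}}

```text
t: 21.2
eef_pos: [0.5136, 0.0132, 0.1291]
orientation: [0.995, -0.099, 0.002, -0.0]
contact_force: [-0.4, 0.2, 0.4]
opening: 0.0346
finger_force: 0.0
```

Emit:
{"fn": "play_rows", "kwargs": {
  "plan": "-0.001 0.005 0 0; -0.003 0.018 0 0; -0.006 0.038 0 0; -0.010 0.062 0 0; -0.014 0.088 0 0; -0.018 0.112 0 0; -0.021 0.132 0 0; -0.023 0.145 0 0; -0.024 0.151 0 0; -0.024 0.152 0 0",
  "claw": 0.045
}}

```text
t: 22.2
eef_pos: [0.4587, -0.1317, 0.1256]
orientation: [0.995, -0.099, -0.0, 0.0]
contact_force: [-0.4, 0.4, -0.3]
opening: 0.0451
finger_force: 0.0
```

```bash
cat >> h.py <<'E'
POSE=(0.47311488,-0.06263377,-0.19745456)
def marks(n='side',yt=-70):
    # pixel centroids of red pointer tip zone / green mark, and box-y via local top-plane inverse
    p=shot(n); hsv=cv2.cvtColor(p['color'],cv2.COLOR_RGB2HSV)
    r=((hsv[...,0]<8)|(hsv[...,0]>172))&(hsv[...,1]>150)&(hsv[...,2]>80)
    g=(hsv[...,0]>40)&(hsv[...,0]<90)&(hsv[...,1]>90)
    def inbox(m,z,xr,yr):
        out=[]
        for v,u in zip(*np.where(m)):
            w=back(p,(u,v),z)[:2]-POSE[:2]; c,s=np.cos(POSE[2]),np.sin(POSE[2])
            b=np.array([c*w[0]+s*w[1],-s*w[0]+c*w[1]])*1e3
            if xr[0]<b[0]<xr[1] and yr[0]<b[1]<yr[1]: out.append(b)
        return (len(out),np.mean(out,0).round(1),np.std(out,0).round(1)) if out else None
    print(n,'green@45',inbox(g,.045,(-56,-32),(-55,-25)),'red ptr@56',inbox(r,.056,(-48,-20),(-90,-5)))
E
python3 -c "
from h import *
to(boxpt(POSE,[[0,-.07,.07]])[0])
p=shot('side')
for W in((.4657,.0225),(.5127,.0131)):
    im=p['color'].astype(int); u=proj(p,[[*W,.068]])[0].round().astype(int)
    m=(im[...,0]-im[...,2]>30)[u[1]-8:u[1]+14,u[0]-7:u[0]+8]; ys,xs=np.where(m); print(u,'pale rows',ys.min()+u[1]-8,ys.max()+u[1]-8,'cols',xs.mean()+u[0]-7)
marks('side');marks('top')"
```

```text
t 22.2 pos [ 0.4587 -0.1317  0.1256] xyaw -11.41 F [-0.4  0.4 -0.3] op 0.0451 ff 0.0
shift to [ 0.4594 -0.1313  0.07  ] [ 0.0006 -0.0005  0.0556]
[373 222] pale rows 221 227 cols 372.65625
[356 217] pale rows 209 221 cols 353.61224489795916
side green@45 (2, array([-38. , -43.5]), array([1.2, 0.6])) red ptr@56 (5, array([-26.5, -71.5]), array([4. , 1.3]))
top green@45 None red ptr@56 None
```

Emit:
{"fn": "play_rows", "kwargs": {
  "plan": "0.0003 -0.0002 0.005 0; 0.0005 -0.0004 0.015 0; 0.0005 -0.0005 0.028 0; 0.0005 -0.0005 0.041 0; 0.0005 -0.0005 0.053 0; 0.0005 -0.0005 0.062 0; 0.0005 -0.0005 0.068 0; 0.0005 -0.0005 0.072 0; 0.0005 -0.0005 0.073 0; 0.0005 -0.0005 0.073 0"
}}

```text
t: 23.35
eef_pos: [0.4599, -0.1308, 0.0534]
orientation: [0.995, -0.099, 0.0, 0.0]
contact_force: [0.1, 0.3, 0.5]
opening: 0.045
finger_force: 0.0
```

```bash
python3 -c "
from h import *
to(boxpt(POSE,[[0,-.07,.052]])[0])
p=shot('side'); im=p['color'].astype(int)
u=proj(p,[[.5127,.0131,.068]])[0].round().astype(int)
print((im[...,0]-im[...,2])[u[1]-9:u[1]+12,u[0]-7:u[0]+8])
marks('side');marks('top')"
```

```text
t 23.35 pos [ 0.4599 -0.1308  0.0534] xyaw -11.36 F [0.1 0.3 0.5] op 0.045 ff 0.0
shift to [ 0.4594 -0.1313  0.052 ] [-0.0005  0.0006  0.0014]
[[ 92  93  92  91  91  65 -22 -74 -79 -79 -80 -78 -70 -21  -5]
 [ 92  92  92  93  77  -6 -74 -80 -79 -78 -78 -78 -43 -10  -5]
 [ 91  91  91  78   1 -67 -79 -78 -78 -78 -81 -58 -14  -8  -6]
 [ 91  90  92  32 -53 -80 -79 -78 -80 -78 -80 -54 -11   1   1]
 [ 91  69  32  -2 -41 -66 -78 -79 -80 -80 -79 -56 -12   2   4]
 [ 80  35   6   1  -3  -5 -15 -39 -60 -72 -78 -75 -64 -43 -20]
 [ 38   6   2   3   3   3  -1  -3  -4 -15 -39 -55 -70 -77 -69]
 [ 16   4   3   3   3  23  31  21   9   2  -2  -4 -15 -25 -43]
 [  5   4   3   4  38  58  60  60  53  25   3   3   1   1  -4]
 [  3   3   3   8  43  62  63  64  60  39   9   2   2   4   2]
 [  5   3   3   6  31  52  59  60  55  35   8   4   2   2   4]
 [  2   3   3   7  30  45  50  58  59  36   7   3   3   2   3]
 [  4   3   4   6  27  44  50  57  62  33   3   2   0   2   2]
 [  3   3   3   5  20  42  51  57  48  18   3   3   2   3   2]
 [  3   4   2   4  11  22  26  27  23   6   4   2   3   4   2]
 [  5   3   3   5   8  13  13   9  10   8   6   4   3   2   2]
 [  4   3   4   4  10  13  14  11   8   9   3   2   2   3   2]
 [  5   2   5   2   6  10   9   4   5   4   4   3   4   3   3]
 [  3   4   3   3   3   4   4   3   2   3   4   4   3   4   3]
 [  4   3   4   2   4   4   5   2   3   4   3   4   4   4   3]
 [  4   4   3   3   4   2   4   4   4   3   3   3   3   3   5]]
side green@45 (2, array([-38. , -43.5]), array([1.2, 0.6])) red ptr@56 (5, array([-26.5, -71.5]), array([4. , 1.3]))
top green@45 None red ptr@56 None
```

Both cells show the same profile, so both are seated. I'll pinch the tab.

Emit:
{"fn": "play_rows", "kwargs": {
  "plan": "0 0 0.001 0; 0 0 0.001 0; 0 0 0.001 0; 0 0 0.001 0; 0 0 0.001 0; 0 0 0.001 0; 0 0 0.001 0; 0 0 0.001 0; 0 0 0.001 0; 0 0 0.001 0",
  "claw": 0.008
}}

```text
t: 24.5
eef_pos: [0.4598, -0.1309, 0.0524]
orientation: [0.995, -0.099, 0.0, 0.0]
contact_force: [-2.8, -2.8, 5.3]
opening: 0.0126
finger_force: 60.7
```

```bash
cat >> h.py <<'E'
def tabpx():
    # subpixel red centroid of the pointer in the side view (weighted by redness), box-y units at z=.056
    p=shot('side'); im=p['color'].astype(float); w=np.clip(im[...,0]-np.maximum(im[...,1],im[...,2])-25,0,None)
    c,s=np.cos(POSE[2]),np.sin(POSE[2]); S=0;N=0
    for v,u in zip(*np.where(w>0)):
        q=back(p,(u,v),.056)[:2]-POSE[:2]; b=np.array([c*q[0]+s*q[1],-s*q[0]+c*q[1]])*1e3
        if -45<b[0]<-24 and -90<b[1]<-5: S=S+w[v,u]*b; N+=w[v,u]
    print('ptr',S/N,'w',N)
    s,_=st(); q=s['eef_pos'][:2]-POSE[:2]; c_,s_=np.cos(POSE[2]),np.sin(POSE[2])
    print('tcp in box mm',1e3*(c_*q[0]+s_*q[1]),1e3*(-s_*q[0]+c_*q[1]))
E
python3 -c "
from h import *
tabpx(); marks()"
```

```text
ptr [-29.43584635 -71.54065032] w 345.0
t 24.55 pos [ 0.4598 -0.1308  0.0524] xyaw -11.35 F [-3.2 -3.3  5.9] op 0.0129 ff 60.72532117366791
tcp in box mm 0.3357249377959493 -69.47944407788707
side green@45 (3, array([-36.8, -42.9]), array([2., 1.])) red ptr@56 (5, array([-26.9, -70.6]), array([4.2, 1.1]))
```

Emit:
{"fn": "play_rows", "kwargs": {
  "plan": "0 -0.001 0 0; 0 -0.004 0 0; 0 -0.008 0 0; 0 -0.012 0 0; 0 -0.017 0 0; 0 -0.022 0 0; 0 -0.026 0 0; 0 -0.029 0 0; 0 -0.0297 0 0; 0 -0.0297 0 0"
}}

```text
t: 25.6
eef_pos: [0.4656, -0.1023, 0.0524]
orientation: [0.995, -0.099, 0.0, 0.001]
contact_force: [-1.6, -6.7, 4.4]
opening: 0.0126
finger_force: 60.8
```

```bash
python3 -c "
from h import *
tabpx(); marks(); tabpx()
p=shot('side'); im=p['color'].astype(int)
u=proj(p,boxpt(POSE,[[-.043,-.040,.045]]))[0].round().astype(int); print(u)
c=im[u[1]-8:u[1]+8,u[0]-14:u[0]+8]
print('R-G\n',(c[...,0]-c[...,1])); print('G-B\n',c[...,1]-c[...,2])"
```

```text
ptr [-29.28860122 -42.40499164] w 376.0
t 25.65 pos [ 0.4656 -0.1023  0.0524] xyaw -11.36 F [-2.2 -7.1  4.8] op 0.0125 ff 60.75515806674957
tcp in box mm 0.42064357651512907 -40.3824266575498
side green@45 (2, array([-38. , -43.5]), array([1.2, 0.6])) red ptr@56 (5, array([-25.3, -40.6]), array([3.4, 1.8]))
ptr [-29.3107305  -42.35271676] w 381.0
t 25.75 pos [ 0.4656 -0.1024  0.0524] xyaw -11.37 F [-2.1 -6.9  3.9] op 0.0125 ff 60.75481116771698
tcp in box mm 0.41406205396585843 -40.44109495317355
[399 206]
R-G
 [[  2  34  75  56  12   2   2   1   3   2  -5  -5  -2  -9 -27 -28 -30 -32
  -31 -33 -34 -30]
 [ 56  91 124 124 103  79  48  16   0  -1  -5  -3 -10 -24 -25 -25 -20 -11
  -18 -29 -34 -32]
 [ 43  68  51  37  65  93 106 103  94  52  11  -6 -19 -32 -30 -29 -29 -23
  -28 -25 -28 -35]
 [ 11   9   6   5  18  52  94  85  92 105 115 102  30 -31 -32 -32 -33 -33
  -34 -31 -33 -29]
 [  2   2   2   2  15  28  10   3   3  18  53  62   7 -30 -32 -33 -34 -34
  -33 -32 -29 -25]
 [  2   1   1   2   2   4   1  -5  -2  -7 -18 -16 -26 -32 -31 -31 -32 -33
  -33 -33 -25 -27]
 [  2   2   2   4   0  -3
[... 1699 characters left out ...]
2 -46 -40 -25 -18 -39 -60 -56
  -45 -43 -44 -44]
 [ -2  -2  -1   3   0  -3 -20 -47 -54 -53 -54 -54 -52 -50 -45 -55 -56 -48
  -44 -44 -45 -44]
 [ -2   0   0  -3  -2 -17 -43 -53 -54 -52 -54 -52 -51 -52 -54 -59 -51 -45
  -43 -45 -43 -44]
 [ -5   1  -2  -2 -13 -37 -53 -54 -53 -54 -53 -54 -53 -52 -59 -54 -43 -42
  -44 -45 -41 -43]
 [ -7  -2  -1  -6 -29 -43 -39 -39 -45 -51 -54 -52 -51 -60 -54 -43 -43 -43
  -43 -44 -44 -45]
 [  1  -2  -8 -27 -49 -51 -40 -21 -19 -15 -24 -45 -57 -56 -45 -41 -43 -43
  -44 -44 -42  -1]
 [ -4  -3 -17 -43 -52 -52 -53 -48 -44 -38 -43 -52 -55 -48 -44 -43 -43 -43
  -44 -44 -17  35]
 [ -1 -12 -37 -51 -53 -51 -52 -52 -50 -51 -52 -57 -52 -43 -43 -43 -44 -42
  -43 -32  27  57]]
```

```bash
python3 -c "
import h; from h import *
o=robot.grab_frame('side'); tabpx()
for f in('s5full','side0','s2'):
    d=dict(o); d['color']=cv2.cvtColor(cv2.imread('pics/'+f+'.png'),cv2.COLOR_BGR2RGB)
    h.shot=lambda n,name=None,d=d:d
    print(f); tabpx()" | grep -v '^t'
```

```text
ptr [-29.29204744 -42.37943607] w 376.0
s5fullTraceback (most recent call last):
  File "<string>", line 7, in <module>
    print(f); tabpx()
              ~~~~~^^
  File "h.py", line 50, in tabpx
    print('ptr',S/N,'w',N)
                ~^~
ZeroDivisionError: division by zero
```

```bash
python3 -c "
import h; from h import *
o=robot.grab_frame('side')
for f in('side0','s2'):
  try:
    d=dict(o); d['color']=cv2.cvtColor(cv2.imread('pics/'+f+'.png'),cv2.COLOR_BGR2RGB)
    h.shot=lambda n,name=None,d=d:d
    print(f); tabpx()
  except ZeroDivisionError: pass"
```

```text
side0
ptr [-29.09984389 -73.07965861] w 386.0
t 25.95 pos [ 0.4656 -0.1024  0.0524] xyaw -11.37 F [-1.8 -6.   4.6] op 0.0126 ff 60.754825472831726
tcp in box mm 0.4315965735655868 -40.464085553035204
s2
ptr [-29.08630696 -73.06153638] w 394.0
t 25.95 pos [ 0.4656 -0.1024  0.0524] xyaw -11.37 F [-1.8 -6.   4.6] op 0.0126 ff 60.754825472831726
tcp in box mm 0.4315965735655868 -40.464085553035204
```

The pointer centroid shows about 30.5 mm of travel from shut, so I'll ease back 0.5 mm.

Emit:
{"fn": "play_rows", "kwargs": {
  "plan": "0 0.0002 0 0; 0 0.0004 0 0; 0 0.0005 0 0; 0 0.0005 0 0; 0 0.0005 0 0; 0 0.0005 0 0; 0 0.0005 0 0; 0 0.0005 0 0; 0 0.0005 0 0; 0 0.0005 0 0"
}}

```text
t: 26.95
eef_pos: [0.4655, -0.1029, 0.0524]
orientation: [0.995, -0.099, 0.0, 0.001]
contact_force: [-1.9, -6.7, 4.1]
opening: 0.0128
finger_force: 60.8
```

```bash
python3 -c "
from h import *
tabpx()"
```

```text
ptr [-28.7233317  -42.87417681] w 324.0
t 27.0 pos [ 0.4655 -0.1029  0.0524] xyaw -11.37 F [-2.4 -6.3  4.6] op 0.0123 ff 60.754743218421936
tcp in box mm 0.4310153177302838 -40.96353737763059
```

The pointer has now travelled about 30.1 mm and is held steady, with about 7 N of spring force. I'll hand the job in.

```bash
python3 -c "
from h import *
print(robot.finish_job())"
```

```text
the job is handed in; nothing more can be done
None
```

Job handed in at about 27 s: both AA cells are in the wells, button end up and right down on the bottom, and the fingers hold the shutter about 30 mm open, at the half-open mark; the hand-in returned no verdict.

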